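Set the stock tags on the parts bins

ROBOT

A 6-joint arm with a two-finger parallel gripper is mounted at the origin on a cart in front of the work surface, level with it; the furniture and walls round the work are solid. World frame = base frame: x ahead of the robot, y to its left, z up, the work surface at z = 0. Lengths are in m, angles in degrees, forces in N, time in s.
With the tool pointing down it reaches from about 0.325 to 0.75 m from the base axis. Payload 7.6 kg.
Tool frame: the origin (TCP) lies at the very end of the fingers, on their centre line; the grasp point (between the pads) lies 19 mm behind it; x points along the fingers, z is the direction in which the jaws open and shut, and the axes are right-handed (so a half turn about x gives the same grasp; the last joint's range is limited). The gripper opens to 85 mm and grips with 20 to 120 N. Pads are 22 mm wide; open, the fingers measure 114 mm over their backs; the gripper's body (76 mm by 85 mm) begins 54 mm behind the grasp point. The pads swing forward as they close: fully open they stand 13 mm farther back than shut.
Start: joints at [-68.314, 2.991, 80.254, -0, 96.75, -4.028], TCP at [0.228, -0.473, 0.231] pointing down, gripper open.
Joint ranges: [-166.34, 166.34], [-52.06, 124.39], [6.96, 135.62], [-60.46, 240.46], [14.63, 156.25], [-167.68, 167.68]. Speed limits (degrees/s): [147.25, 147.25, 172.46, 180, 180, 180].

INTERFACE

Orientations are given as [roll, pitch, yaw] about the fixed x, y, z axes, in that order (R = Rz(yaw) Ry(pitch) Rx(roll)).
In Python, from plant import readout, cams, arm gives the robot as it stands. The module is installed in compiled form; this text tells all that it offers.
- The arm moves only by the tool carry_out, never from a script. Its argument "motion" is a list that holds one entry, the list of rows, each a list of 7 numbers: the shift along the world's x, y, z in mm, then the turn, a rotation vector about the world's x, y, z in degrees, then the finger opening in mm, from 0 to 85.4. In form: [[[tx, ty, tz, ax, ay, az, jaw], ...]]. A call has exactly 10 rows; each row shifts and turns the commanded pose from where the row before left it; what a row does not reach is not made up. A row lasts 1/12 s, in which the tool goes at most 41.7 mm and 7.16 degrees, less where a joint would pass 70% of its speed; a pose out of reach is approached as far as the arm can. A call is refused whole if a number of a shift passes 41.7 or a number of a turn 7.16, either way. A call with a gripper value outside its range is refused whole. The fingers move at their own pace and stop on an object; "grip_force" is the grip in N (left out, the last holds). Time passes only in rows, so rows that do not move let the fingers close, or fill a call up. It gives the time, the measured TCP pose, the force and the opening at its end, in the units of the state.
- readout.read_state(): the state, without advancing time (a new reading comes with each control period).
- cams.grab_frame(name): name is "side" or "top"; returns a dict with "img" (420x560x3 uint8, red, green, blue), "K" (3x3 intrinsics, pixels), "rvec" (rotation vector, rad) and "tvec" (3), from world to camera coordinates, as OpenCV has them. Camera axes: x right, y down, z forward; pixel columns grow to the right and rows downward; lengths in m; the calibration is good to about 2 mm. A picture is of the moment at which its call begins. There is no depth.
- arm.close_job(): hands the job in, once; it reports no verdict.
The state is a dict: "clock": time; "joint_positions": joint angles; "dq": joint speeds; "joint_torque": joint torques, N m; "ee_pos": TCP position; "ee_rot": TCP orientation; "wrist_force": force on the tool from outside, world axes, zero at the start; "moment": the same for the moment, N m; "grip_width": finger opening in m.
Only numpy, scipy, OpenCV 4.12 (cv2) and the standard library are available. Lean on these libraries where they do the work, as an engineer would, in place of code of your own. Each camera call takes 0.05 s, during which the arm holds its last target.

TASK

Each of the four small parts bins has a hinged flip tag in front: leaning back towards its bin it shows a raised disc and means full, leaning forward away from the bin it shows a raised bar and means reorder. With the fingertips push over the tags that are wrong, so that the two bins filled to the rim show their disc and the two that are empty or down to a last part show their bar; leave the tags that are already right as they are. Do not lift, tip or shove the bins along, and leave the other things where they are.

Things in the scene. Friction and masses are not known exactly. Their poses are not given: they have to be found in the camera images.
- board: flat fixed base plate, 240 x 356 x 8 mm, on the bench; origin at the centre of its underside, y along the row of bins, x from the tags towards the bins, away from the robot. The four bins stand on it about 85 mm apart in any order
- bin_a_hinge (a point): middle of the tag's hinge line on bin a: FULL, piled to the rim with small steel bushings. x points from the hinge to the bin, y along the level hinge line, z up; 52 mm above the foot of the loose 0.9 kg unit (foot plate from 42 mm before to 100 mm behind the line, 64 wide). Grey bin 78 x 64 mm from 21 mm behind the line; rim and contents stay 8 mm below it. Posts 28 mm to either side end 6 mm above it
- tag_a (a joint): tag of bin a: white plate 46 mm wide, 3 thick, reaching 46 mm from the hinge; rad from upright: +0.9 (stop) leans back to its bin, disc on show; -0.9 (stop) leans forward, bar on show. At a stop its free edge is 36 mm behind or before the hinge line, 29 mm above it. 30 g, smooth, light hinge; pushed past upright it falls to the other stop
- bin_b_hinge (a point): middle of the tag's hinge line on bin b: FULL, piled to the rim with steel pins. x points from the hinge to the bin, y along the level hinge line, z up; 52 mm above the foot of the loose 0.9 kg unit (foot plate from 42 mm before to 100 mm behind the line, 64 wide). Grey bin 78 x 64 mm from 21 mm behind the line; rim and contents stay 8 mm below it. Posts 28 mm to either side end 6 mm above it
- tag_b (a joint): tag of bin b: white plate 46 mm wide, 3 thick, reaching 46 mm from the hinge; rad from upright: +0.9 (stop) leans back to its bin, disc on show; -0.9 (stop) leans forward, bar on show. At a stop its free edge is 36 mm behind or before the hinge line, 29 mm above it. 30 g, smooth, light hinge; pushed past upright it falls to the other stop
- bin_c_hinge (a point): middle of the tag's hinge line on bin c: NOT full, only a single pin left on its floor. x points from the hinge to the bin, y along the level hinge line, z up; 52 mm above the foot of the loose 0.9 kg unit (foot plate from 42 mm before to 100 mm behind the line, 64 wide). Grey bin 78 x 64 mm from 21 mm behind the line; rim and contents stay 8 mm below it. Posts 28 mm to either side end 6 mm above it
- tag_c (a joint): tag of bin c: white plate 46 mm wide, 3 thick, reaching 46 mm from the hinge; rad from upright: +0.9 (stop) leans back to its bin, disc on show; -0.9 (stop) leans forward, bar on show. At a stop its free edge is 36 mm behind or before the hinge line, 29 mm above it. 30 g, smooth, light hinge; pushed past upright it falls to the other stop
- bin_d_hinge (a point): middle of the tag's hinge line on bin d: NOT full, empty. x points from the hinge to the bin, y along the level hinge line, z up; 52 mm above the foot of the loose 0.9 kg unit (foot plate from 42 mm before to 100 mm behind the line, 64 wide). Grey bin 78 x 64 mm from 21 mm behind the line; rim and contents stay 8 mm below it. Posts 28 mm to either side end 6 mm above it
- tag_d (a joint): tag of bin d: white plate 46 mm wide, 3 thick, reaching 46 mm from the hinge; rad from upright: +0.9 (stop) leans back to its bin, disc on show; -0.9 (stop) leans forward, bar on show. At a stop its free edge is 36 mm behind or before the hinge line, 29 mm above it. 30 g, smooth, light hinge; pushed past upright it falls to the other stop
- bushing: loose bronze bushing, 22 mm across, 21 mm high, on the base plate in front of the bins; origin at the centre of its underside; bystander
- gauge_block: loose steel gauge block, 9 x 30 x 20 mm high, on the base plate in front of the bins; origin at the centre of its underside; bystander
- ring_gauge: loose steel ring gauge, 58 mm across, 18 mm high, on the bench; origin at the centre of its underside; bystander
- eraser: loose white eraser, 17 x 42 x 12 mm, on the bench; origin at the centre of its underside; bystander
- marker_black: loose black marker, 136 mm long, 17 mm thick, on the bench; origin at the centre of its underside; bystander

How it is judged:
By the outcome, as a careful person would: the job done as asked, in the order asked, and still so for the second after the job is handed in, with the robot touching nothing.
It also fails if it takes over 48 s, if anything falls off the work surface, if the arm or the gripper's body presses on something with over 40 N, if the wrist force passes 120 N, or if a joint passes its speed limit or range.

## Working session

There is one attempt and no reset: what is moved stays moved. The work goes in short steps, Python scripts to look and compute and a tool call to move; the robot and the scene stay as the last step left them, time stands still between calls to the robot, and variables do not carry over. Pictures are saved under pics/ and viewed, and the job is handed in when it is done.

Besides the shell and the picture viewer there is one more tool, called after "Call:" by a JSON object that holds its "api" and its "payload", one argument or row to a line. carry_out: Moves the arm, as the interface text tells. Its arguments: {"type":"object","properties":{"motion":{"type":"array","items":{"type":"array","items":{"type":"array","items":{"type":"number"}}}},"grip_force":{"type":"number"}},"required":["motion"]}

```bash
mkdir -p pics; python3 - <<'E'
from plant import readout, cams
import cv2
s=readout.read_state();print(s)
for n in("side","top"):
    f=cams.grab_frame(n);cv2.imwrite(f"pics/{n}0.png",f["img"][:,:,::-1]);print(n,f["K"],f["rvec"],f["tvec"])
E
```

```text
{'clock': 0.0, 'joint_positions': array([-6.83115573e+01,  3.02747617e+00,  8.03136985e+01,  3.99563128e-04,
        9.67484152e+01, -4.02718403e+00]), 'dq': array([-0.12047094, -0.04620526,  0.00250002,  0.08048651, -0.07987002,
       -0.01750727]), 'joint_torque': array([ 4.01482766e-04, -3.81670940e+01, -3.60187018e+01, -8.28933526e-05,
        6.17536018e-03, -2.53931489e-05]), 'ee_pos': array([ 0.22771773, -0.47271164,  0.23046409]), 'ee_rot': array([175.71900706,  89.91040925, 111.43468039]), 'wrist_force': array([0.87102533, 0.01857347, 0.37892368]), 'moment': array([0.0304227 , 0.00710141, 0.02516286]), 'grip_width': 0.0853944679695624}
side [[391.82630505   0.         279.39490791]
 [  0.         391.82630505 208.28286092]
 [  0.           0.           1.        ]] [ 2.20227329 -0.48361235  0.22897211] [-0.39302293  0.34999687  0.52238602]
top [[544.63324414   0.         285.54689997]
 [  0.         544.63324414 213.29529838]
 [  0.           0.           1.        ]] [ 2.17529736 -2.14591815  0.11076985] [0.26182489 0.55070474 1.36002359]
```

View pics/side0.png

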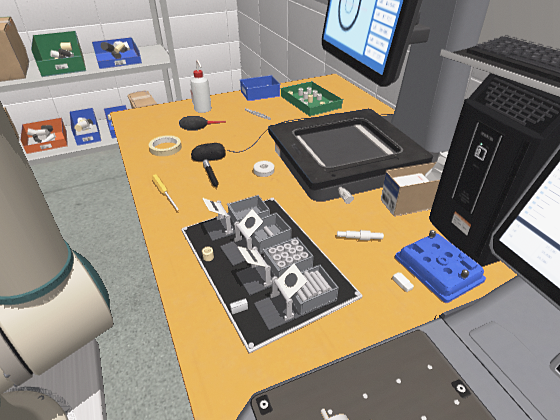

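View pics/top0.png

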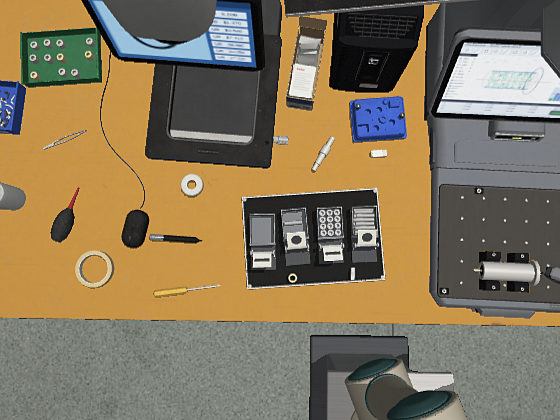

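```bash
python3 - <<'E'
import cv2,numpy as np
t=cv2.imread('pics/top0.png')[180:300,235:395];s=cv2.imread('pics/side0.png')[180:355,175:365]
cv2.imwrite('pics/t1.png',cv2.resize(t,None,fx=5,fy=5,interpolation=cv2.INTER_CUBIC))
cv2.imwrite('pics/s1.png',cv2.resize(s,None,fx=3.4,fy=3.4,interpolation=cv2.INTER_CUBIC))
E
```

```text
(no output)
```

View pics/t1.png

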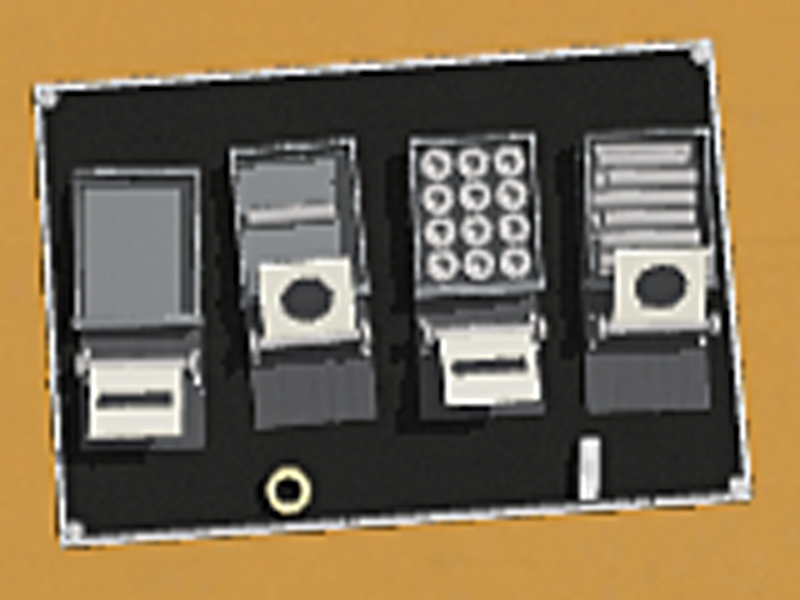

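View pics/s1.png

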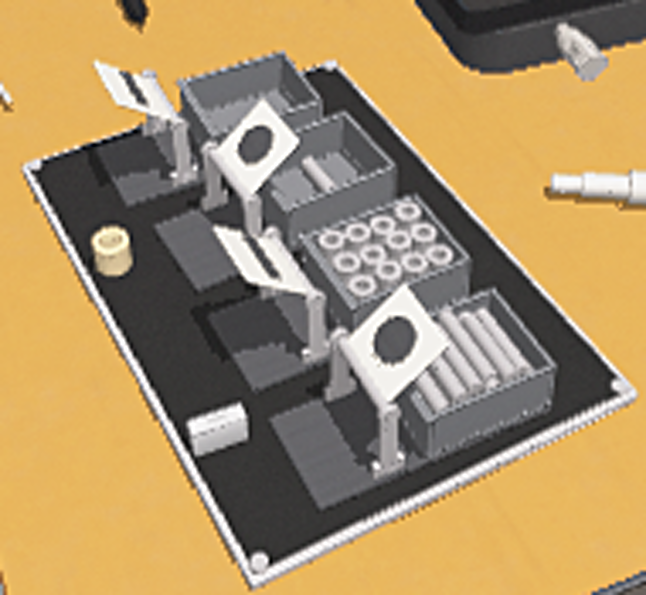

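```bash
cat > h.py <<'E'
import cv2,numpy as np
from plant import cams,readout
def ray(f,uv,z):
    R=cv2.Rodrigues(np.array(f["rvec"]))[0];t=np.array(f["tvec"]).ravel()
    p=cv2.undistortPoints(np.float64([[uv]]),f["K"],None)[0,0]
    d=R.T@np.array([p[0],p[1],1]);o=-R.T@t
    return o+d*(z-o[2])/d[2]
def proj(f,P): return cv2.projectPoints(np.float64([P]),np.array(f["rvec"]),np.array(f["tvec"]),f["K"],None)[0].ravel()
E
python3 - <<'E'
from h import *
f=cams.grab_frame("top");g=cams.grab_frame("side")
im=f["img"].astype(int)
print("board corners z8",[ray(f,(235+a/5,180+b/5),.008).round(4) for a,b in((38,88),(712,42),(65,545),(748,497))])
m=((im.min(2)>165)).astype(np.uint8)
m[:232]=0;
n,l,st,c=cv2.connectedComponentsWithStats(m,connectivity=4)
for i in range(1,n):
    x,y,w,h,a=st[i]
    if a>100 and 240<x<390 and y<290:
        cn=cv2.findContours((l==i).astype(np.uint8),0,2)[0][0]
        print(st[i],c[i],cv2.minAreaRect(cn))
        q=ray(f,c[i],.0745);print("mid",q.round(4))
# post tops from crop
for nm,ps in dict(d=((82,355),(196,360)),c=((255,343),(365,340)),a=((430,325),(542,322)),b=((600,327),(712,325))).items():
    P=[ray(f,(235+(a-2.)/5,180+(b-2.)/5),.066) for a,b in ps];print(nm,[p.round(4) for p in P],((P[0]+P[1])/2).round(4),np.linalg.norm(P[0]-P[1]))
print("bush",ray(f,(235+290/5,180+490/5),.029),"block",ray(f,(235+590/5,180+465/5),.028))
E
```

```text
board corners z8 [array([0.5894, 0.3821, 0.008 ]), array([0.6182, 0.0309, 0.008 ]), array([0.3534, 0.3629, 0.008 ]), array([0.3828, 0.0135, 0.008 ])]
[287 232  20  17 216] [296.01388889 240.06944444] ((296.5, 240.0), (16.0, 19.0), 90.0)
mid [0.4764 0.2422 0.0745]
[355 232  22  15 183] [366.06557377 239.2568306 ] ((365.5, 239.0), (14.0, 21.0), 90.0)
mid [0.4807 0.07   0.0745]
[322 243  21  18 243] [332.46502058 252.29218107] ((332.67999267578125, 252.25997924804688), (15.980613708496094, 19.374725341796875), 81.8698959350586)
mid [0.4475 0.1524 0.0745]
[253 252  19  16 224] [261.39285714 258.90625   ] ((262.0, 259.5), (15.0, 18.0), 90.0)
mid [0.429  0.3266 0.0745]
d [array([0.4493, 0.3531, 0.066 ]), array([0.4476, 0.2967, 0.066 ])] [0.4485 0.3249 0.066 ] 0.056466209500034045
c [array([0.4564, 0.2676, 0.066 ]), array([0.4586, 0.2132, 0.066 ])] [0.4575 0.2404 0.066 ] 0.05442869337828287
a [array([0.4665, 0.1812, 0.066 ]), array([0.4687, 0.1258, 0.066 ])] [0.4676 0.1535 0.066 ] 0.05541554986236209
b [array([0.4666, 0.0971, 0.066 ]), array([0.4684, 0.0418, 0.066 ])] [0.4675 0.0695 0.066 ] 0.055350208304671474
bush [0.38319023 0.24818294 0.029     ] block [0.39786791 0.09666743 0.028     ]
```

Call:
{"api": "carry_out", "payload": {
  "motion": [
    [[0, 0, 35, 0, 0, -7, 0], [0, 0, 35, 0, 0, -7, 0], [0, 0, 30, 0, 0, -7, 0], [15, 36, 0, 0, 0, 0, 0], [15, 36, 0, 0, 0, 0, 0], [15, 36, 0, 0, 0, 0, 0], [15, 36, 0, 0, 0, 0, 0], [15, 36, 0, 0, 0, 0, 0], [15, 36, 0, 0, 0, 0, 0], [15, 36, 0, 0, 0, 0, 0]]
  ]
}}

```text
clock: 1.03
ee_pos: [0.333, -0.2192, 0.3313]
ee_rot: [46.2, 90.0, -39.1]
wrist_force: [0.5, -1.1, 0.3]
grip_width: 0.0004
```

Call:
{"api": "carry_out", "payload": {
  "motion": [
    [[7, 37, -10, 0, 0, 0, 0], [7, 37, -10, 0, 0, 0, 0], [7, 37, -10, 0, 0, 0, 0], [7, 37, -10, 0, 0, 0, 0], [7, 37, -10, 0, 0, 0, 0], [7, 37, -10, 0, 0, 0, 0], [7, 37, -10, 0, 0, 0, 0], [7, 37, -10, 0, 0, 0, 0], [7, 37, -10, 0, 0, 0, 0], [7, 37, -10, 0, 0, 0, 0]]
  ]
}}

```text
clock: 1.87
ee_pos: [0.4026, 0.151, 0.2309]
ee_rot: [75.2, 90.0, -10.1]
wrist_force: [0.5, -0.3, -0.3]
grip_width: -0.0
```

Call:
{"api": "carry_out", "payload": {
  "motion": [
    [[0, 2, -30, 0, 0, 0, 0], [0, 0, -30, 0, 0, 0, 0], [0, 0, -30, 0, 0, 0, 0], [0, 0, -30, 0, 0, 0, 0], [0, 0, -20, 0, 0, 0, 0], [0, 0, -10, 0, 0, 0, 0], [0, 0, -3, 0, 0, 0, 0], [0, 0, 0, 0, 0, 0, 0], [0, 0, 0, 0, 0, 0, 0], [0, 0, 0, 0, 0, 0, 0]]
  ]
}}

```text
clock: 2.7
ee_pos: [0.4038, 0.1512, 0.08]
ee_rot: [99.8, 89.8, 14.5]
wrist_force: [-0.2, -0.2, -0.3]
grip_width: -0.0001
```

```bash
cat > look.py <<'E'
import sys
from h import *
s=readout.read_state();print(s["clock"],s["ee_pos"].round(4),s["wrist_force"].round(2))
t=cams.grab_frame("top");s_=cams.grab_frame("side")
for f in(t,s_): print(proj(f,s["ee_pos"]).round(1))
a=cv2.resize(t["img"][180:300,235:395],(640,480),interpolation=2)
b=cv2.resize(s_["img"][150:330,170:380],(640,549),interpolation=2)
n=sys.argv[1]
cv2.imwrite(f"pics/{n}t.png",a[:,:,::-1]);cv2.imwrite(f"pics/{n}s.png",b[:,:,::-1])
E
python3 look.py A
```

```text
2.7 [0.4038 0.1512 0.08  ] [-0.22 -0.21 -0.32]
[333.  270.2]
[230.1 261.1]
```

View pics/As.png

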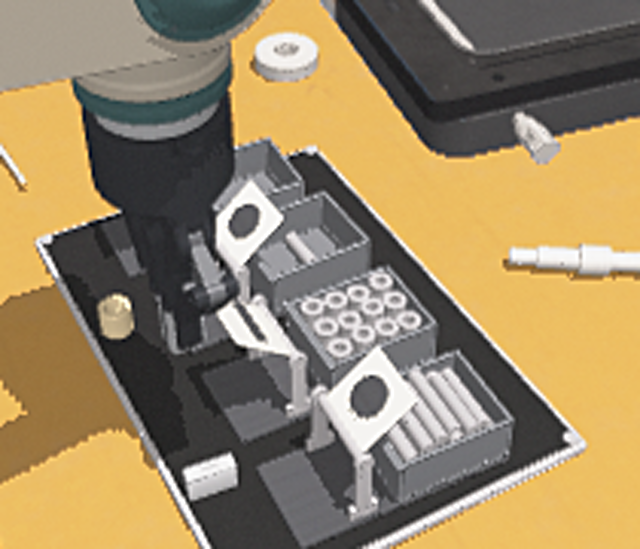

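View pics/At.png

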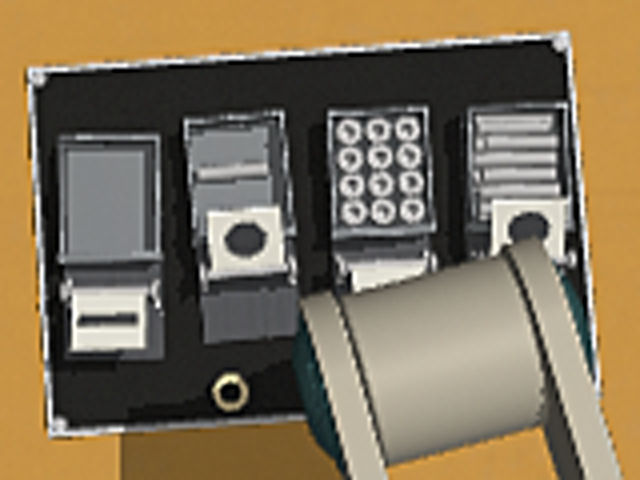

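Call:
{"api": "carry_out", "payload": {
  "motion": [
    [[6, 1, -2, 0, 0, 0, 0], [6, 1, 0, 0, 0, 0, 0], [6, 0, 0, 0, 0, 0, 0], [6, 0, 0, 0, 0, 0, 0], [6, 0, 0, 0, 0, 0, 0], [6, 0, 0, 0, 0, 0, 0], [6, 0, 0, 0, 0, 0, 0], [6, 0, 0, 0, 0, 0, 0], [6, 0, 0, 0, 0, 0, 0], [4, 0, 0, 0, 0, 0, 0]]
  ]
}}

```text
clock: 3.63
ee_pos: [0.4615, 0.1529, 0.0763]
ee_rot: [28.5, 90.0, -56.8]
wrist_force: [0.3, 0.7, 0.7]
grip_width: -0.0002
```

```bash
python3 look.py B
```

```text
3.6333 [0.4615 0.1529 0.0763] [0.34 0.74 0.65]
[332.3 246.6]
[259.2 252.4]
```

View pics/Bs.png

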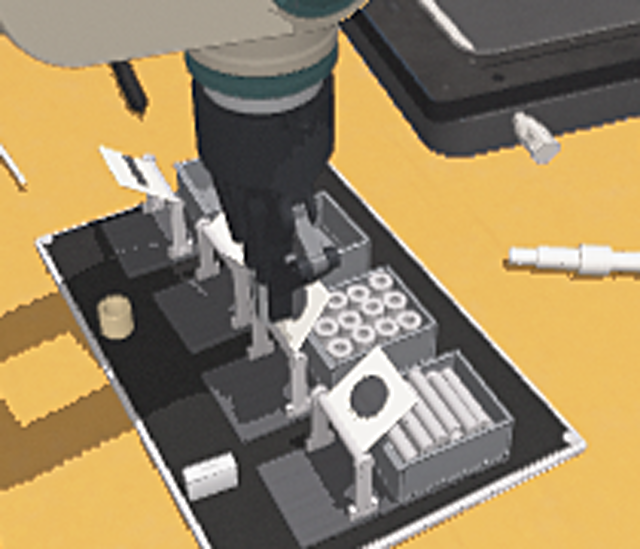

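Call:
{"api": "carry_out", "payload": {
  "motion": [
    [[-10, 0, 5, 0, 0, 0, 0], [-5, 0, 25, 0, 0, 0, 0], [0, 0, 30, 0, 0, 0, 0], [0, 0, 30, 0, 0, 0, 0], [20, 25, 0, 0, 0, 0, 0], [20, 25, 0, 0, 0, 0, 0], [25, 25, 0, 0, 0, 0, 0], [20, 17, 0, 0, 0, 0, 0], [0, 0, 0, 0, 0, 0, 0], [0, 0, 0, 0, 0, 0, 0]]
  ]
}}

```text
clock: 4.57
ee_pos: [0.5308, 0.2455, 0.1652]
ee_rot: [-68.4, 89.9, -153.6]
wrist_force: [-0.6, -0.8, -0.1]
grip_width: -0.0
```

```bash
python3 look.py C
```

```text
4.5667 [0.5308 0.2455 0.1652] [-0.57 -0.81 -0.06]
[295.3 214.1]
[272.3 178.9]
```

View pics/Cs.png

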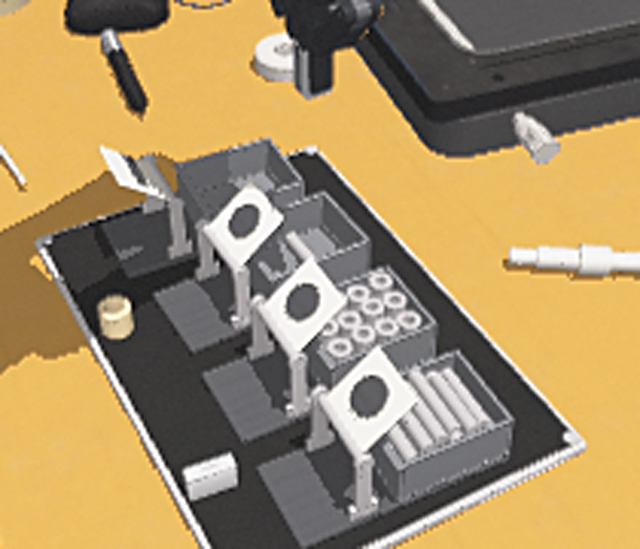

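Call:
{"api": "carry_out", "payload": {
  "motion": [
    [[0, 0, -25, 0, 0, 0, 0], [0, 0, -25, 0, 0, 0, 0], [0, 0, -25, 0, 0, 0, 0], [0, 0, -12, 0, 0, 0, 0], [0, 0, 0, 0, 0, 0, 0], [-5, 0, 0, 0, 0, 0, 0], [-6, 0, 0, 0, 0, 0, 0], [-6, 0, 0, 0, 0, 0, 0], [-6, -1, 0, 0, 0, 0, 0], [-6, 0, 0, 0, 0, 0, 0]]
  ]
}}

```text
clock: 5.5
ee_pos: [0.5016, 0.2441, 0.0805]
ee_rot: [100.7, 89.9, 15.4]
wrist_force: [0.5, -0.1, 0.2]
grip_width: 0.0001
```

Call:
{"api": "carry_out", "payload": {
  "motion": [
    [[-6, -1, 0, 0, 0, 0, 0], [-6, 0, 0, 0, 0, 0, 0], [-6, -1, 0, 0, 0, 0, 0], [-6, 0, 0, 0, 0, 0, 0], [-6, -1, 0, 0, 0, 0, 0], [-6, 0, 0, 0, 0, 0, 0], [-6, 0, 0, 0, 0, 0, 0], [-4, 0, 0, 0, 0, 0, 0], [0, 0, 0, 0, 0, 0, 0], [0, 0, 0, 0, 0, 0, 0]]
  ]
}}

```text
clock: 6.33
ee_pos: [0.4558, 0.2411, 0.0794]
ee_rot: [87.6, 90.0, 2.3]
wrist_force: [-0.3, -0.3, 0.5]
grip_width: 0.0
```

```bash
python3 look.py D
```

```text
6.3333 [0.4558 0.2411 0.0794] [-0.34 -0.28  0.54]
[296.4 248.4]
[239.9 224. ]
```

View pics/Ds.png

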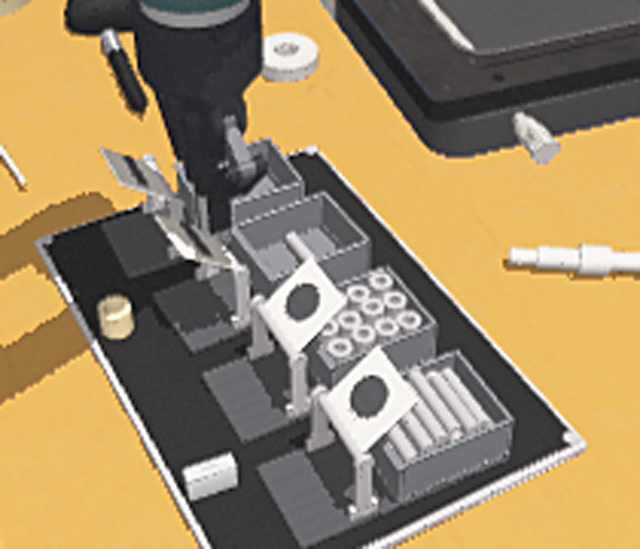

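Tag c has fallen forward (around (200,245) in the crop). I'll back off behind the tag and lift clear.

Call:
{"api": "carry_out", "payload": {
  "motion": [
    [[10, 0, 3, 0, 0, 0, 0], [8, 0, 15, 0, 0, 0, 0], [0, 0, 30, 0, 0, 0, 0], [0, 0, 35, 0, 0, 0, 0], [0, 0, 35, 0, 0, 0, 0], [0, 0, 35, 0, 0, 0, 0], [-5, -38, 0, 0, 0, 0, 0], [-5, -38, 0, 0, 0, 0, 0], [-5, -38, 0, 0, 0, 0, 0], [-5, -38, 0, 0, 0, 0, 0]]
  ]
}}

```text
clock: 7.27
ee_pos: [0.4535, 0.0875, 0.2325]
ee_rot: [68.4, 90.0, -16.9]
wrist_force: [0.2, -0.6, -0.7]
grip_width: 0.0002
```

Call:
{"api": "carry_out", "payload": {
  "motion": [
    [[-5, -38, 5, 0, 0, 0, 0], [-5, -38, 5, 0, 0, 0, 0], [-5, -38, 5, 0, 0, 0, 0], [-5, -38, 5, 0, 0, 0, 0], [-5, -38, 5, 0, 0, 0, 0], [-5, -38, 5, 0, 0, 0, 0], [0, 0, 0, 0, 0, 0, 0], [0, 0, 0, 0, 0, 0, 0], [0, 0, 0, 0, 0, 0, 0], [0, 0, 0, 0, 0, 0, 0]]
  ]
}}

```text
clock: 8.1
ee_pos: [0.424, -0.1381, 0.2621]
ee_rot: [-137.7, 90.0, 137.1]
wrist_force: [0.3, 0.4, -0.3]
grip_width: -0.0001
```

```bash
python3 look.py E
```

```text
8.1 [ 0.424  -0.1381  0.2621] [ 0.29  0.36 -0.35]
[477.7 261.9]
[327.8 318.4]
```

View pics/Es.png

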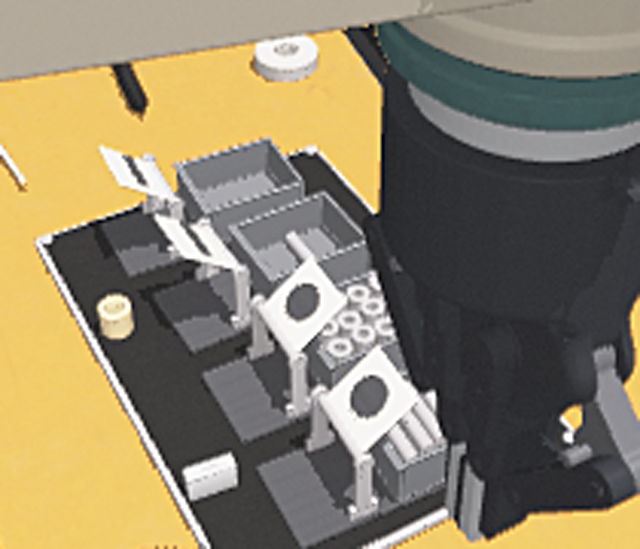

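View pics/Et.png

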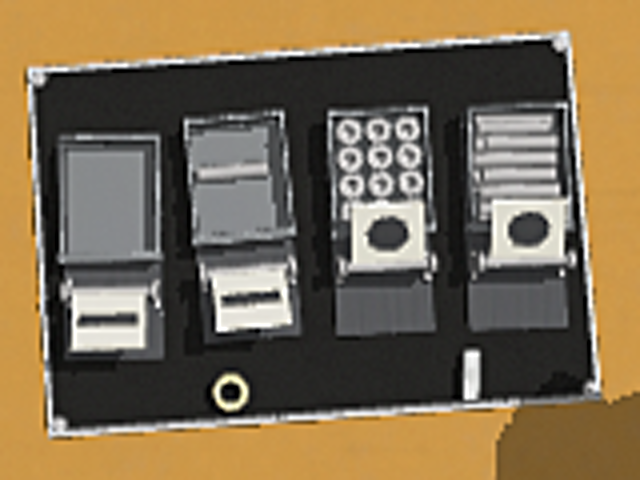

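The top view shows d and c with the bar, a and b with the disc. The bins, bushing and gauge block look unmoved, and the arm is clear.

```bash
python3 -c "
from plant import arm
print(arm.close_job())"
```

```text
the job is handed in; nothing more can be done
None
```

The job is handed in: I pushed over the two wrong tags and left the other two alone. I pushed bin a's tag (full of bushings) back to show its disc. I pushed bin c's tag (single pin left) forward to show its bar. Bins b and d were already right.

- **Last check:** The last top and side pictures show discs on a and b, and bars on c and d. The bins, bushing and gauge block look to be where they were. I judged this by eye and did not re-measure their positions. The ring gauge, eraser and marker were well away from the arm's path, and I didn't check them one by one afterwards.
- **Forces and time:** Wrist force readings, taken at the end of each move, stayed around 1 N. The robot was clear of everything at 8.1 s.
- **Failures:** No check failed or disagreed.

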